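# Push the cuvette carrier home and close the photometer

## Robot

A 6-joint arm with a two-finger parallel gripper is mounted at the origin on the work surface. World frame = base frame: x ahead of the robot, y to its left, z up, the work surface at z = 0. Lengths are in m, angles in degrees, forces in N, time in s.
With the tool pointing down it reaches from about 0.35 to 0.775 m from the base axis. Payload 7.3 kg.
Tool frame: the origin (TCP) lies at the very end of the fingers, on their centre line; the grasp point (between the pads) lies 19 mm behind it (tcp_to_grasp is the distance from the TCP to the grasp point, in m); z points along the fingers, y is the line along which they close (so a half turn about z gives the same grasp; the last joint's range is limited). The gripper opens to 92 mm and grips with 3 to 60 N. Pads are 19 mm wide; open, the fingers measure 130 mm over their backs; the gripper's body (75 mm by 190 mm) begins 47 mm behind the grasp point.
Start: joints at [-84.855, 19.595, 87.324, -0, 73.075, -8.365], TCP at [0.123, -0.51, 0.227] pointing down, gripper open.
Joint ranges: [-145.02, 145.02], [-44.19, 115.74], [2.07, 154.8], [-57.11, 237.11], [16.16, 152.29], [-177.93, 177.93]. Speed limits (degrees/s): [147.25, 147.25, 180, 180, 180, 180].

## Interface

Orientations are given as [roll, pitch, yaw] about the fixed x, y, z axes, in that order (R = Rz(yaw) Ry(pitch) Rx(roll)).
In Python, from bench import * gives the robot as it stands.
- The arm moves only by the shell command python3 -m crank 'ROWS' [FORCE]. ROWS is a JSON object of lists of equal length, an entry for each row: "gripper": the finger opening in cm, from 0 to 9.18; "offset": the shift along the tool's x, y, z in cm, a list of three; "delta_rot": the turn, a rotation vector about the tool's x, y, z in rad, a list of three. A call has exactly 5 rows; each row shifts and turns the commanded pose from where the row before left it, along the tool's axes as they then stand; what a row does not reach is not made up. A row lasts 1/12 s, in which the tool goes at most 41.7 mm and 7.16 degrees, less where a joint would pass 70% of its speed; a pose out of reach is approached as far as the arm can. A call is refused whole if a number of a shift passes 4.17 or a number of a turn 0.125, either way. A call with a gripper value outside its range is refused whole. The fingers move at their own pace and stop on an object; FORCE is the grip in N (left out, the last holds). Time passes only in rows, so rows that do not move let the fingers close, or fill a call up. It gives the time, the measured TCP pose, the force and the opening at its end, in the units of the state.
- sense(): the state, without advancing time (a new reading comes with each control period).
- camera(name): name is "scene" or "side" or "wrist"; returns a dict with "color" (384x512x3 uint8, blue, green, red), "K" (3x3 intrinsics, pixels), "R" (3x3) and "t" (3): a world point X has camera coordinates R X + t; the wrist camera has in their place "T_tool_cam" (4x4, takes a point from camera to tool coordinates, whose origin is the TCP and whose axes are the flange's). Camera axes: x right, y down, z forward; pixel columns grow to the right and rows downward; lengths in m; the calibration is good to about 2 mm. A picture is of the moment at which its call begins: read the wrist's pose just before it. There is no depth.
- hand_in(): hands the job in, once; it reports no verdict.
Trained networks look in the newest picture that a camera, given by its name, has taken for a name from the list of things; names that differ only in an ending like _2 or _b are one class to them, and where a whole thing is asked for, a point or a joint stands for the part that bears it (a point fixed in the world has none). Each returns a list of dicts, best first, with "p" (0 to 1); they miss things now and then, are a little off and sometimes report something else, mostly with a low value. They report only what shows in the picture. A call takes as long as a camera call. They do not tell look-alikes from the thing itself.
- recognise(query, camera): "position" ([column, row] in pixels, amid what is visible of it).
The state is a dict: "clock": time; "q": joint angles; "joint_velocities": joint speeds; "joint_efforts": joint torques, N m; "eef_pos": TCP position; "eef_rot": TCP orientation; "ft_force": force on the tool from outside, world axes, zero at the start; "moment": the same for the moment, N m; "grip_width": opening from 0.0 (shut) to 1.0 (fully open).
Only numpy, scipy, OpenCV 4.12 (cv2) and the standard library are available. Lean on these libraries where they do the work, as an engineer would, in place of code of your own. Each camera call takes 0.05 s, during which the arm holds its last target. There are 200 camera calls.

## Task

With your fingertips, push the cuvette carrier along its deck into the photometer's bay until it is fully home against the back stop, then push the open lid down until it is fully shut. Only push: do not lift or tip the carrier, and leave everything else on the bench where it stands.

Things in the scene. Friction and masses are not known exactly. Their poses are not given: they have to be found in the camera images.
- reader: bench photometer, fixed. Origin on the bench (z = 0) under the middle of the bay mouth; x points into the bay (the push direction), y left, z up. Loading deck from x = -130 mm into the bay, top 30 mm above the bench, with side rails 60 mm apart, tops at 42 mm. Grey electronics box to the right: x -20..160, y -170..-45 mm, 70 mm high. Lamp housing behind the hinge: x 120..160 mm, 80 mm high.
- bay_mouth (a point): middle of the bay mouth, on the deck, 30 mm above the bench, at x = 0 of the photometer. From here the bay runs 94 mm along x to its solid back stop; 60 mm wide inside, side walls to 90 mm above the bench, open at the mouth and, while the lid is up, at the top.
- lid_hinge (a point): centre of the lid's hinge axis, at (110, 0, 90) mm in the photometer's frame; the axis lies along the photometer's y. The lid is a black plate 140 mm long from hinge to free end, 86 mm wide; inner face on the hinge axis, outer face 8 mm off it; a skirt at the free end reaches 18 mm beyond the inner face.
- lid (a joint): lid angle, rad: 0 shut (level, on the bay walls, outer face 98 mm above the bench, free end 30 mm outside the mouth), 1.57 upright, at most 1.65. Starts open, leaning a little to the robot. A stiff hinge (about 0.2 N m) keeps it wherever it is left: it must be pushed all the way down from behind and above.
- carrier: loose grey cuvette carrier, 100 (x) x 54 mm (y), 0.1 to 0.25 kg, lying between the rails, partly in the bay. Origin at the centre of its underside, x lengthwise into the bay. Block 24 mm high, with 8 clear square cuvettes up to 42 mm above the underside. Fully home it touches the back stop: origin at x = 44 mm in the photometer's frame, near end 6 mm outside the mouth.
- push_plate (a point): middle of the outer (robot-side) face of the carrier's upright end plate, the face to push on: 54 mm wide, 42 mm high from the carrier's underside; the point is 21 mm above the underside, at x = -50 mm of the carrier.
- bottle_a: white plastic reagent bottle, 54 mm across, 105 mm tall; stands loose, to be left alone. Origin at the centre of its underside.
- beaker: open glass beaker, 66 mm across, 85 mm tall; stands loose, to be left alone. Origin at the centre of its underside.
- jar: brown glass jar with black cap, 64 mm across, 75 mm tall; stands loose, to be left alone. Origin at the centre of its underside.
- bottle_b: white plastic reagent bottle, 54 mm across, 105 mm tall, in front of the photometer's electronics box; stands loose, to be left alone. Origin at the centre of its underside.
- vial: small brown capped vial, 22 mm across, 35 mm tall, standing on top of the photometer's electronics box (right of the bay); stands loose, to be left alone. Origin at the centre of its underside.
- tube_rack: blue rack of upright glass tubes, 50 x 170 mm, 115 mm tall to the tube tops, right of the photometer; stands loose, to be left alone. Origin at the centre of its underside.
- tip_box: closed pipette-tip box, 122 x 87 mm, 67 mm tall, left of the photometer; stands loose, to be left alone. Origin at the centre of its underside.
There are look-alikes about, which are no part of the job. What is shaped like the carrier but yellow is not meant.

How it is judged:
By the outcome, as a careful person would: the job done as asked, in the order asked, and still so for the second after the job is handed in, with the robot touching nothing.
It also fails if it takes over 51 s, if anything falls off the work surface, if the arm or the gripper's body presses on something with over 40 N, if the wrist force passes 120 N, or if a joint passes its speed limit or range.

## Working session

There is one attempt and no reset: what is moved stays moved. The work goes in short steps, Python scripts to look and compute and a shell command to move; the robot and the scene stay as the last step left them, time stands still between calls to the robot, and variables do not carry over. Pictures are saved under pics/ and viewed, on a budget of 10 in all, crops included, one or two more only if the job needs it, and the job is handed in when it is done.

```bash
mkdir -p pics; ls; cat > h.py <<'E'
from bench import *
import numpy as np, cv2
from scipy.spatial.transform import Rotation as Ro
E
python3 - <<'E'
from h import *
print(sense())
for c in ["scene","side"]:
    r=camera(c); cv2.imwrite(f"pics/{c}0.png",r["color"]); print(c,r["K"].tolist(),r["R"].tolist(),r["t"].tolist())
    for n in ["reader","carrier","push_plate","lid","lid_hinge","bay_mouth","bottle_a","beaker","jar","vial","tube_rack","tip_box"]:
        try: print(n,[(np.round(d["position"]).tolist(),round(d["p"],2)) for d in recognise(n,c)][:4])
        except Exception as e: print(n,e)
E
```

```text
pics
{'clock': 0.0, 'q': array([-8.48530836e+01,  1.96375349e+01,  8.73777832e+01, -2.32143006e-03,
        7.30750103e+01, -8.36635480e+00]), 'joint_velocities': array([0.00465777, 0.02482742, 0.02483488, 0.00891464, 0.01657913,
       0.00414075]), 'joint_efforts': array([ 1.63708653e-03, -4.31243634e+01, -2.44217795e+01,  7.20553449e-02,
        5.59853262e-02, -1.14118009e-04]), 'eef_pos': array([ 0.12263846, -0.51004758,  0.22603165]), 'eef_rot': array([-1.79910310e+02, -1.09467760e-02,  1.35139402e+01]), 'ft_force': array([-0.207219  , -0.74341408, -0.85686211]), 'moment': array([ 0.02391226, -0.03731932,  0.02678505]), 'grip_width': 1.000328032553087}
scene [[472.4109792928498, 0.0, 252.74007287112713], [0.0, 472.4109792928498, 187.56809991325704], [0.0, 0.0, 1.0]] [[-0.36673679291133937, 0.9303123046446361, 0.004810462752331155], [0.7058683367856189, 0.28161991186485774, -0.6499539340328157], [-0.6060148643792571, -0.23496646796514584, -0.7599583824679972]] [0.1307965569609612, -0.34812232300366935, 1.529989296252662]
reader [([208.0, 206.0], 0.95)]
carrier [([190.0, 121.0], 
[... 639 characters left out ...]
-0.17262445378583444, 0.7005352006611959, -0.6924241695591801], [0.14021941477548525, -0.6783404787034477, -0.7212438635249512]] [0.5338895413231728, 0.11269239814955197, 1.1045142046674103]
reader [([237.0, 191.0], 0.97)]
carrier [([264.0, 203.0], 0.89), ([331.0, 172.0], 0.6)]
push_plate [([331.0, 172.0], 0.61), ([265.0, 201.0], 0.59)]
lid [([217.0, 164.0], 0.8), ([238.0, 192.0], 0.63)]
lid_hinge [([237.0, 194.0], 0.93)]
bay_mouth [([238.0, 192.0], 0.93)]
bottle_a [([270.0, 249.0], 0.75), ([294.0, 177.0], 0.56)]
beaker [([230.0, 249.0], 0.76)]
jar [([198.0, 240.0], 0.59)]
vial [([268.0, 251.0], 0.26)]
tube_rack [([255.0, 149.0], 0.55), ([230.0, 244.0], 0.5)]
tip_box [([216.0, 285.0], 0.92)]
```

View pics/scene0.png

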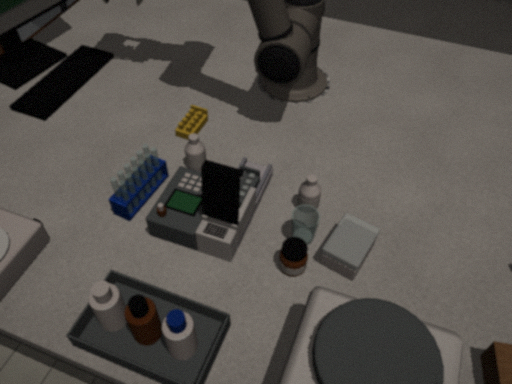

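View pics/side0.png

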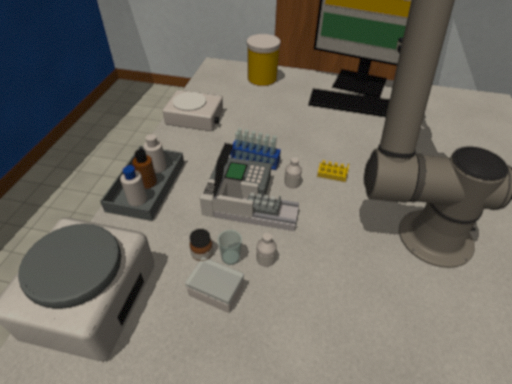

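The scene picture shows the reader at (208,206), the lid upright at (220,190), and the yellow look-alike carrier at (190,121). In the side view the carrier is at (264,203) and the yellow one at (331,172). Next I'll enlarge the reader to get exact corners.

```bash
python3 - <<'E'
from h import *
for c,(x0,y0,x1,y1),s in [("scene",(140,145,280,260),5.5),("side",(190,135,310,232),6)]:
    im=cv2.imread(f"pics/{c}0.png")[y0:y1,x0:x1]
    im=cv2.resize(im,None,fx=s,fy=s,interpolation=cv2.INTER_CUBIC)
    im=cv2.convertScaleAbs(im,alpha=1.6,beta=10)
    for v in range(x0,x1,10):
        cv2.line(im,(int((v-x0+.5)*s),0),(int((v-x0+.5)*s),6),(0,0,255),1); cv2.putText(im,str(v),(int((v-x0)*s),16),0,.35,(0,0,255))
    for v in range(y0,y1,10):
        cv2.line(im,(0,int((v-y0+.5)*s)),(6,int((v-y0+.5)*s)),(0,0,255),1); cv2.putText(im,str(v),(8,int((v-y0)*s)+4),0,.35,(0,0,255))
    cv2.imwrite(f"pics/{c}0z.png",im); print(im.shape)
E
```

```text
(632, 770, 3)
(582, 720, 3)
```

View pics/scene0z.png

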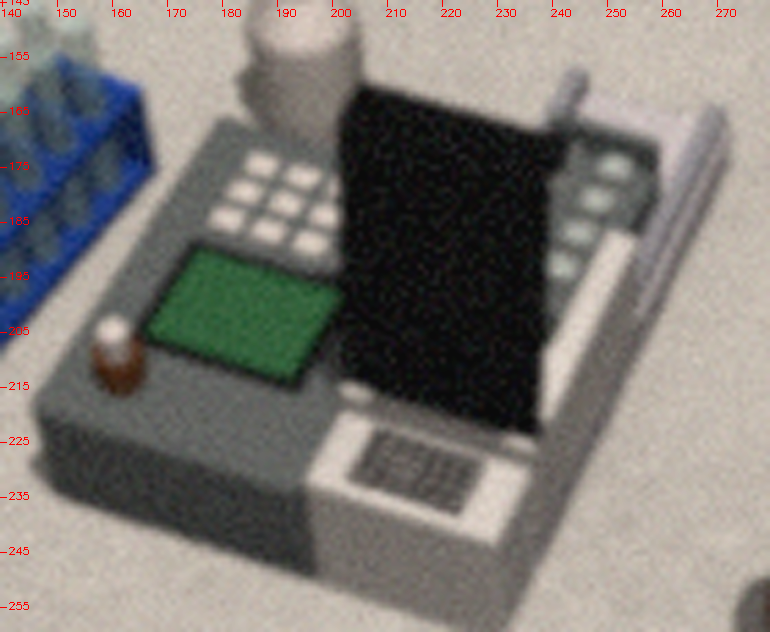

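View pics/side0z.png

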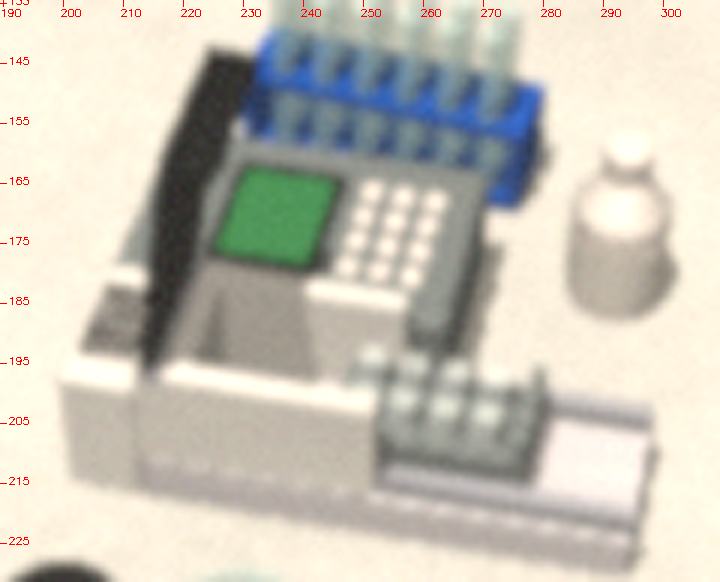

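```bash
cat >> h.py <<'E'
CAM={"scene":(np.array([[472.411,0,252.74],[0,472.411,187.568],[0,0,1]]),np.array([[-0.36673679,0.9303123,0.00481046],[0.70586834,0.28161991,-0.64995393],[-0.60601486,-0.23496647,-0.75995838]]),np.array([0.13079656,-0.34812232,1.5299893])),
"side":(np.array([[370.8855,0,255.674],[0,370.8855,198.918],[0,0,1]]),np.array([[-0.97495606,-0.22159564,0.01886952],[-0.17262445,0.7005352,-0.69242417],[0.14021941,-0.67834048,-0.72124386]]),np.array([0.53388954,0.1126924,1.1045142]))}
def proj(c,X):
    K,R,t=CAM[c]; p=(R@np.atleast_2d(X).T+t[:,None]); p=K@p; return (p[:2]/p[2]).T
def ray(c,uv,z):
    K,R,t=CAM[c]; o=-R.T@t; d=R.T@np.linalg.solve(K,[*uv,1]); return o+d*(z-o[2])/d[2]
def rd(p,X):
    X=np.atleast_2d(np.array(X,float))/1000; c,s=np.cos(p[2]),np.sin(p[2])
    return X@np.array([[c,-s,0],[s,c,0],[0,0,1]]).T+[p[0],p[1],0]
E
python3 - <<'E'
from h import *
from scipy.optimize import least_squares
def z(c,u,v): return np.array([140+u/5.5-.5,145+v/5.5-.5]) if c=="scene" else np.array([190+u/6-.5,135+v/6-.5])
P=[("scene",222,120,(-20,-170,70)),("scene",38,402,(160,-170,70)),("scene",308,482,(160,-45,80)),
("scene",614,230,(0,30,90)),("side",376,390,(0,30,90)),("side",408,298,(0,-30,90)),("side",487,172,(-20,-170,70)),("scene",498,543,(160,'w',80)),
("side",378,410,(0,'w',90)),("side",634,532,(-130,'r',42)),("scene",725,112,(-130,'r',42))]
def f(p):
    o=[]
    for c,u,v,X in P:
        X=[{'w':p[3],'r':p[4]}.get(k,k) for k in X]
        o+=list(proj(c,rd(p,X))[0]-z(c,u,v))
    return np.array(o)
g=ray("scene",(230,200),.05); print(g)
best=min((least_squares(f,[g[0],g[1],a,45,38],x_scale=[.1,.1,.5,10,10],loss="soft_l1") for a in np.arange(-3,3.1,.75)),key=lambda s:s.cost)
p=best.x; print(p[:2],np.degrees(p[2]),p[3:]); print(f(p).reshape(-1,2).round(1).tolist())
C=[("side",540,368,-27,72),("scene",562,122,-27,72),("scene",658,152,27,72),("side",532,480,27,32)]
def fc(q): return np.concatenate([proj(c,rd(p,(q[0],y,h)))[0]-z(c,u,v) for c,u,v,y,h in C])
s=least_squares(fc,[-80]); print("plate x",s.x,s.fun.reshape(-1,2).round(1).tolist())
def fl(a):
    r=[]
    for u,v,y in ((362,83,-43),(567,135,43)):
        X=(110-140*np.cos(a[0]),y,90+140*np.sin(a[0])); r+=list(proj("scene",rd(p,X))[0]-z("scene",u,v))
    return np.array(r)
s=least_squares(fl,[1.4]); print("lid",s.x,s.fun.round(1))
for n in [("bay_mouth",(0,0,30)),("hinge",(110,0,90)),("plate",(-80,0,51)),("homeplate",(-6,0,51)),("lidend0",(-30,0,98))]: print(n[0],rd(p,n[1])[0].round(4))
np.save("p.npy",p)
cy,sy=np.cos(p[2]),np.sin(p[2])
for n,c,uv,h in [("bottle_b","scene",(197,153),.05),("bottle_b","side",(294,177),.05),("bottle_a","scene",(307,196),.05),("bottle_a","side",(270,249),.05),("beaker","scene",(306,221),.04),("jar","scene",(291,255),.04),("tip","scene",(348,246),.035),("yellow","scene",(190,121),.02),("yellow","side",(331,172),.02),("rack","scene",(137,180),.06),("vial","scene",(161,209),.087)]:
    X=ray(c,uv,h); d=(X[:2]-p[:2])*1000; print(n,X.round(3),"in reader",np.round([cy*d[0]+sy*d[1],-sy*d[0]+cy*d[1]]))
E
```

```text
[0.57154186 0.02548669 0.05      ]
[0.54393047 0.04049085] 1.6285852093918338 [38.07171242 40.58751191]
[[-0.3, -1.4], [-1.2, 1.3], [-0.5, -0.3], [0.6, -0.2], [0.2, 1.5], [-1.1, 2.6], [-0.2, -0.3], [-0.0, -0.6], [-0.7, 0.2], [0.0, -1.4], [1.2, -1.2]]
plate x [-70.39906376] [[-0.4, -0.6], [-1.7, -1.8], [1.1, -1.8], [-2.6, 2.8]]
lid [1.32651331] [1.1 0.8 2.6 1.9]
bay_mouth [0.5439 0.0405 0.03  ]
hinge [0.6539 0.0436 0.09  ]
plate [0.464  0.0382 0.051 ]
homeplate [0.5379 0.0403 0.051 ]
lidend0 [0.5139 0.0396 0.098 ]
bottle_b [ 0.458 -0.118  0.05 ] in reader [ -91. -156.]
bottle_b [ 0.445 -0.103  0.05 ] in reader [-103. -141.]
bottle_a [0.491 0.194 0.05 ] in reader [-49. 155.]
bottle_a [0.464 0.196 0.05 ] in reader [-75. 158.]
beaker [0.556 0.213 0.04 ] in reader [ 17. 172.]
jar [0.659 0.21  0.04 ] in reader [119. 167.]
tip [0.585 0.322 0.035] in reader [ 49. 281.]
yellow [ 0.322 -0.209  0.02 ] in reader [-229. -243.]
yellow [ 0.328 -0.191  0.02 ] in reader [-223. -226.]
rack [ 0.606 -0.209  0.06 ] in reader [  54. -252.]
vial [ 0.681 -0.097  0.087] in reader [ 133. -141.]
```

The fit is consistent: reader mouth at (0.544, 0.040) with yaw 1.6°, plate at reader x ≈ -70, lid ≈ 1.33 rad. I'll turn to the reader yaw, close the fingers and travel high, past bottle_b.

```bash
python3 -m crank '{"gripper":[0,0,0,0,0],"offset":[[0,0,0],[0,0,0],[3.8,-2.6,0],[3.8,-2.6,0],[3.8,-2.6,0]],"delta_rot":[[0,0,0.104],[0,0,0.104],[0,0,0],[0,0,0],[0,0,0]]}' 20
python3 -m crank '{"gripper":[0,0,0,0,0],"offset":[[3.8,-2.6,0],[3.8,-2.6,0],[3.8,-2.6,0],[0.9,-3.8,0],[0.9,-3.8,0]],"delta_rot":[[0,0,0],[0,0,0],[0,0,0],[0,0,0],[0,0,0]]}'
```

```text
clock: 1.72
eef_pos: [0.2244, -0.4363, 0.2266]
eef_rot: [-180.0, -0.0, 1.5]
ft_force: [0.7, 0.4, 0.0]
grip_width: 0.687
clock: 2.13
eef_pos: [0.3421, -0.2856, 0.2264]
eef_rot: [-180.0, -0.0, 1.7]
ft_force: [1.2, 1.1, -0.2]
grip_width: 0.322
```

```bash
python3 -m crank '{"gripper":[0,0,0,0,0],"offset":[[0.9,-3.8,0],[0.9,-3.8,0],[0.9,-3.8,0],[0.9,-3.8,0],[0.9,-3.8,0]],"delta_rot":[[0,0,0],[0,0,0],[0,0,0],[0,0,0],[0,0,0]]}'
python3 -m crank '{"gripper":[0,0,0,0,0],"offset":[[0.6,-3.8,0],[0.6,-3.8,0],[0,-3,0],[0,0,0],[0,0,0]],"delta_rot":[[0,0,0],[0,0,0],[0,0,0],[0,0.105,0],[0,0.105,0]]}'
python3 -m crank '{"gripper":[0,0,0,0,0],"offset":[[0,0,0],[0,0,0],[0,0,0],[0,0,0],[0,0,0]],"delta_rot":[[0,0,0],[0,0,0],[0,0,0],[0,0,0],[0,0,0]]}'
```

```text
clock: 2.55
eef_pos: [0.3806, -0.0942, 0.227]
eef_rot: [180.0, -0.0, 1.6]
ft_force: [0.4, 0.6, 0.5]
grip_width: 0.006
clock: 2.97
eef_pos: [0.3908, 0.0122, 0.2269]
eef_rot: [180.0, -12.3, 1.9]
ft_force: [-0.8, 0.1, 0.0]
grip_width: 0.002
clock: 3.38
eef_pos: [0.3906, 0.0098, 0.2269]
eef_rot: [180.0, -12.0, 1.5]
ft_force: [0.1, 0.1, -0.8]
grip_width: 0.009
```

```bash
python3 -m crank '{"gripper":[0,0,0,0,0],"offset":[[0.3,-0.9,2.7],[0.3,-0.9,2.7],[0.3,-0.9,2.7],[0,0,0],[0,0,0]],"delta_rot":[[0,0,0],[0,0,0],[0,0,0],[0,0,0],[0,0,0]]}'
python3 - <<'E'
from h import *
s=sense(); r=camera("wrist"); print(s["eef_pos"],s["eef_rot"]); 
np.save("T.npy",r["T_tool_cam"]);np.save("Kw.npy",r["K"])
p=np.load("p.npy"); Rt=Ro.from_euler("xyz",s["eef_rot"],degrees=True).as_matrix(); T=r["T_tool_cam"]
def pw(X):
    c=T[:3,:3].T@(Rt.T@(X-s["eef_pos"])-T[:3,3]); u=r["K"]@c; return u[:2]/u[2] if c[2]>0 else None
im=r["color"].copy()
for X in [(-70.4,-27,72),(-70.4,27,72),(-130,30,42),(-130,-30,42),(0,30,90),(0,-30,90),(0,30,42)]:
    u=pw(rd(p,X)[0]); print(X,u)
    if u is not None: cv2.circle(im,tuple(int(v) for v in u),3,(0,0,255),1)
cv2.imwrite("pics/w1.png",cv2.resize(im,None,fx=1.5,fy=1.5))
E
```

```text
clock: 3.8
eef_pos: [0.4142, 0.0381, 0.1484]
eef_rot: [-180.0, -11.8, 1.6]
ft_force: [-0.0, 0.2, -0.7]
grip_width: 0.001
[0.41422895 0.03806839 0.14838736] [-179.97933666  -11.78664494    1.63558753]
(-70.4, -27, 72) [288.93610083 147.17276919]
(-70.4, 27, 72) [221.67116524 147.21260541]
(-130, 30, 42) [222.799811   213.63065104]
(-130, -30, 42) [287.86627733 213.59356756]
(0, 30, 90) [213.5109089   47.40323647]
(0, -30, 90) [296.99763621  47.35099586]
(0, 30, 42) [220.97247372  67.16820744]
```

View pics/w1.png

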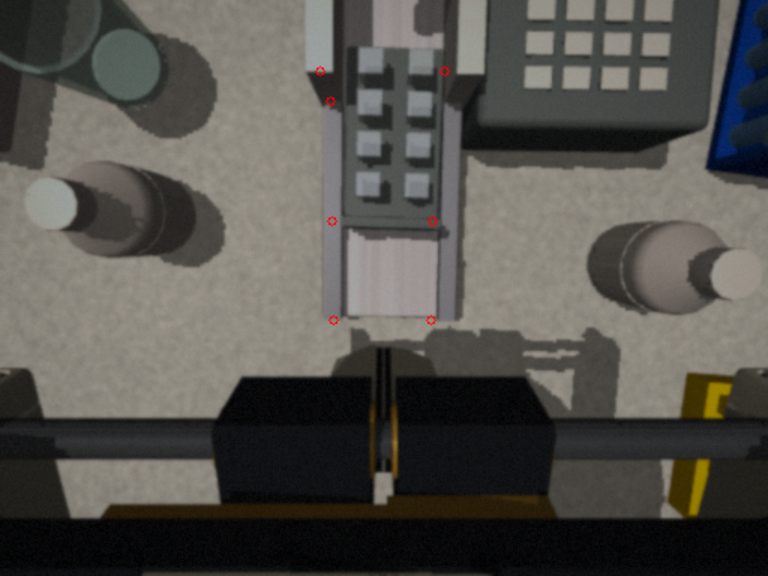

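The wrist view shows the grey carrier's end plate at row ~220 and columns 345–441. It is square to the tool, and its x agrees with my fit. The centre is about 4–5 mm further right than fitted, so I shift that way and descend behind the plate.

```bash
python3 -m crank '{"gripper":[0,0,0,0,0],"offset":[[0,0.2,3.4],[0,0.2,3.4],[0,0.1,3.4],[0,0,0],[0,0,0]],"delta_rot":[[0,0,0],[0,0,0],[0,0,0],[0,0,0],[0,0,0]]}'
python3 -m crank '{"gripper":[0,0,0,0,0],"offset":[[0.6,0,0.13],[0.6,0,0.13],[0.6,0,0.13],[0.6,0,0.13],[0.6,0,0.13]],"delta_rot":[[0,0,0],[0,0,0],[0,0,0],[0,0,0],[0,0,0]]}'
```

```text
clock: 4.27
eef_pos: [0.4357, 0.0331, 0.0496]
eef_rot: [-180.0, -11.9, 1.5]
ft_force: [-0.8, 0.3, 0.5]
grip_width: 0.006
clock: 4.68
eef_pos: [0.4677, 0.0345, 0.0508]
eef_rot: [180.0, -12.1, 1.6]
ft_force: [-1.6, -0.7, 1.2]
grip_width: 0.002
```

```bash
python3 -m crank '{"gripper":[0,0,0,0,0],"offset":[[0.6,0,0.14],[0.6,0,0.14],[0.6,0,0.14],[0.6,0,0.14],[0.6,0,0.14]],"delta_rot":[[0,0,0],[0,0,0],[0,0,0],[0,0,0],[0,0,0]]}'
python3 -m crank '{"gripper":[0,0,0,0,0],"offset":[[0.4,0,0.09],[0.4,0,0.09],[0.4,0,0.09],[0.4,0,0.09],[0.4,0,0.09]],"delta_rot":[[0,0,0],[0,0,0],[0,0,0],[0,0,0],[0,0,0]]}'
```

```text
clock: 5.1
eef_pos: [0.4979, 0.0353, 0.0487]
eef_rot: [180.0, -12.0, 1.6]
ft_force: [-2.3, -0.2, 1.1]
grip_width: 0.006
clock: 5.52
eef_pos: [0.5182, 0.0359, 0.0486]
eef_rot: [180.0, -12.0, 1.6]
ft_force: [-1.6, -0.0, 0.8]
grip_width: 0.006
```

```bash
python3 -m crank '{"gripper":[0,0,0,0,0],"offset":[[0.1,0,0.02],[0.1,0,0.02],[0.1,0,0.02],[0.1,0,0.02],[0.1,0,0.02]],"delta_rot":[[0,0,0],[0,0,0],[0,0,0],[0,0,0],[0,0,0]]}'
```

```text
clock: 5.93
eef_pos: [0.523, 0.036, 0.0487]
eef_rot: [180.0, -12.0, 1.6]
ft_force: [-1.0, 0.9, 0.9]
grip_width: 0.002
```

```bash
for i in 1; do python3 -m crank '{"gripper":[0,0,0,0,0],"offset":[[0.1,0,0.02],[0.1,0,0.02],[0.1,0,0.02],[0.1,0,0.02],[0.1,0,0.02]],"delta_rot":[[0,0,0],[0,0,0],[0,0,0],[0,0,0],[0,0,0]]}'; done
```

```text
clock: 6.35
eef_pos: [0.5275, 0.0362, 0.0486]
eef_rot: [-180.0, -11.9, 1.6]
ft_force: [-5.3, -0.9, 4.2]
grip_width: 0.005
```

```bash
python3 -m crank '{"gripper":[0,0,0,0,0],"offset":[[0.1,0,0.02],[0.1,0,0.02],[0,0,0],[0,0,0],[0,0,0]],"delta_rot":[[0,0,0],[0,0,0],[0,0,0],[0,0,0],[0,0,0]]}'
```

```text
clock: 6.77
eef_pos: [0.5277, 0.0363, 0.0483]
eef_rot: [-180.0, -11.7, 1.6]
ft_force: [-9.7, -2.0, 6.7]
grip_width: 0.005
```

The fingers stalled at x = 0.5277 as the force rose, against a predicted home of ~0.528. So the carrier is against the stop. Backing off and rising.

```bash
python3 -m crank '{"gripper":[0,0,0,0,0],"offset":[[-1.5,0,-0.3],[-3,0,-0.6],[-3,0,-0.6],[0.8,0,-3.9],[0.8,0,-3.9]],"delta_rot":[[0,0,0],[0,0,0],[0,0,0],[0,0,0],[0,0,0]]}'
python3 -m crank '{"gripper":[0,0,0,0,0],"offset":[[0.8,0,-3.9],[0,0,0],[0,0,0],[0,0,0],[0,0,0]],"delta_rot":[[0,0,0],[0,0,0],[0,0,0],[0,0,0],[0,0,0]]}'
python3 - <<'E'
from h import *
s=sense(); r=camera("wrist"); print(s["eef_pos"],s["eef_rot"])
p=np.load("p.npy"); p[1]-=.004; np.save("p.npy",p); Rt=Ro.from_euler("xyz",s["eef_rot"],degrees=True).as_matrix(); T=r["T_tool_cam"]
im=r["color"].copy()
for X in [(-6,-27,72),(-6,27,72),(0,30,90),(0,-30,90),(-130,30,30),(-130,-30,30)]:
    c=T[:3,:3].T@(Rt.T@(rd(p,X)[0]-s["eef_pos"])-T[:3,3]); u=r["K"]@c; u=u[:2]/u[2]; cv2.circle(im,tuple(int(v) for v in u),2,(0,0,255),1)
cv2.imwrite("pics/w2.png",cv2.resize(im,None,fx=1.5,fy=1.5))
E
```

```text
clock: 7.18
eef_pos: [0.4485, 0.0344, 0.1257]
eef_rot: [-179.9, -11.5, 1.6]
ft_force: [2.0, -0.0, -0.5]
grip_width: 0.008
clock: 7.6
eef_pos: [0.452, 0.0341, 0.1661]
eef_rot: [-180.0, -11.9, 1.6]
ft_force: [-0.5, -0.2, -0.0]
grip_width: 0.007
[0.45204467 0.03413823 0.16608442] [-179.98755291  -11.90123345    1.58991404]
```

View pics/w2.png

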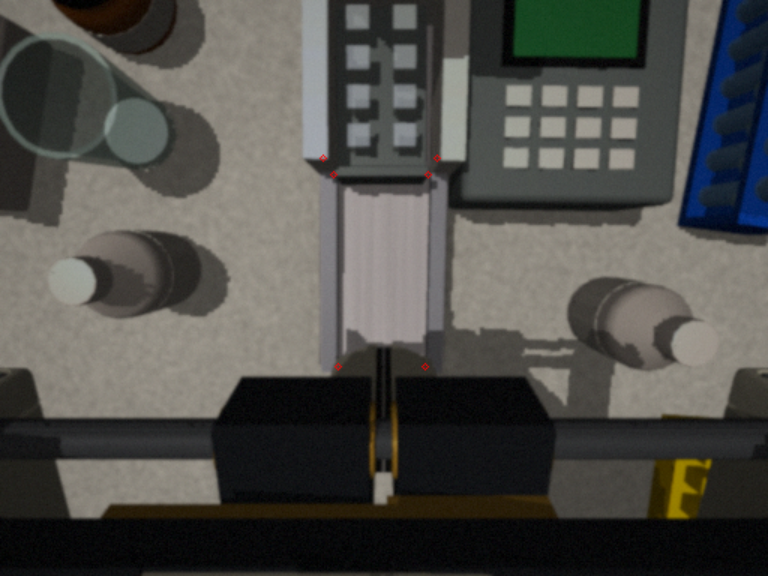

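The carrier is home: its near edge sits just outside the mouth at row ~178, where the prediction for home is row 175. Now up, back to vertical, and over the lid to behind it.

```bash
python3 -m crank '{"gripper":[0,0,0,0,0],"offset":[[0.8,0,-3.7],[0.8,0,-3.7],[0.8,0,-3.7],[0,0,0],[0,0,0]],"delta_rot":[[0,0,0],[0,0,0],[0,0,0],[0,-0.105,0],[0,-0.105,0]]}'
python3 -m crank '{"gripper":[0,0,0,0,0],"offset":[[0,0,0],[0,0,0],[0,0,0],[0,0,0],[0,0,0]],"delta_rot":[[0,0,0],[0,0,0],[0,0,0],[0,0,0],[0,0,0]]}'
```

```text
clock: 8.07
eef_pos: [0.4532, 0.034, 0.2833]
eef_rot: [179.9, -0.0, 1.6]
ft_force: [0.2, 0.3, 0.0]
grip_width: 0.003
clock: 8.48
eef_pos: [0.4523, 0.0342, 0.2806]
eef_rot: [-180.0, -0.0, 1.6]
ft_force: [-0.6, 0.7, -0.2]
grip_width: 0.001
```

```bash
python3 -m crank '{"gripper":[0,0,0,0,0],"offset":[[3.5,0,0],[3.5,0,0],[3.5,0,0],[3.5,0,0],[3.5,0,0]],"delta_rot":[[0,0,0],[0,0,0],[0,0,0],[0,0,0],[0,0,0]]}'
python3 -m crank '{"gripper":[0,0,0,0,0],"offset":[[3.4,0,0],[3.4,0,0],[0,0,0],[0,0,0],[0,0,0]],"delta_rot":[[0,0,0],[0,0,0],[0,0,0],[0,0,0],[0,0,0]]}'
python3 - <<'E'
from h import *
r=camera("side"); im=r["color"][100:250,160:320]; cv2.imwrite("pics/s2.png",cv2.resize(im,None,fx=4,fy=4,interpolation=cv2.INTER_CUBIC))
E
```

```text
clock: 8.9
eef_pos: [0.6292, 0.039, 0.2811]
eef_rot: [180.0, -0.1, 1.6]
ft_force: [1.3, -0.4, 0.4]
grip_width: 0.004
clock: 9.32
eef_pos: [0.6953, 0.0408, 0.2805]
eef_rot: [-180.0, 0.1, 1.6]
ft_force: [0.4, 0.5, 0.3]
grip_width: 0.004
```

View pics/s2.png

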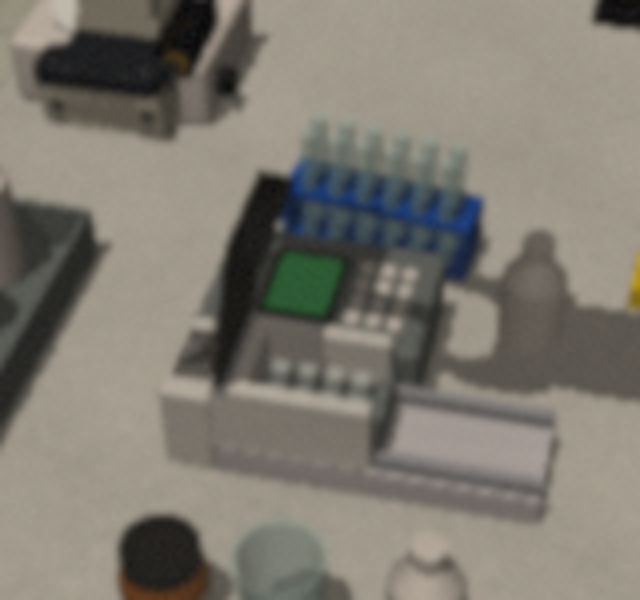

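Side view: the carrier is inside the bay, with the cuvettes at (320,375) of the crop. The lid is still up and the hand is behind it. Lowering the fingertips behind the lid and approaching.

```bash
python3 -m crank '{"gripper":[0,0,0,0,0],"offset":[[0,0,2.5],[0,0,2.5],[0,0,2.6],[-2.0,0,0],[-2.0,0,0]],"delta_rot":[[0,0,0],[0,0,0],[0,0,0],[0,0,0],[0,0,0]]}'
python3 -m crank '{"gripper":[0,0,0,0,0],"offset":[[-1,0,0],[-1,0,0.2],[-1.3,0,0.4],[-1.3,0,0.4],[-1,0,0.5]],"delta_rot":[[0,0,0],[0,0,0],[0,0,0],[0,0,0],[0,0,0]]}'
```

```text
clock: 9.78
eef_pos: [0.6536, 0.0398, 0.2035]
eef_rot: [-180.0, 0.2, 1.6]
ft_force: [2.2, 0.4, -0.2]
grip_width: 0.006
clock: 10.2
eef_pos: [0.5987, 0.0383, 0.1921]
eef_rot: [180.0, -0.2, 1.6]
ft_force: [1.9, 1.0, -0.7]
grip_width: 0.009
```

```bash
python3 -m crank '{"gripper":[0,0,0,0,0],"offset":[[-0.9,0,1.0],[-0.9,0,1.1],[-0.7,0,1.1],[-0.7,0,1.0],[-0.5,0,1.0]],"delta_rot":[[0,0,0],[0,0,0],[0,0,0],[0,0,0],[0,0,0]]}'
python3 -m crank '{"gripper":[0,0,0,0,0],"offset":[[-0.4,0,1.0],[-0.3,0,1.0],[-0.2,0,1.0],[-0.1,0,0.8],[0,0,0.5]],"delta_rot":[[0,0,0],[0,0,0],[0,0,0],[0,0,0],[0,0,0]]}'
```

```text
clock: 10.62
eef_pos: [0.5616, 0.0373, 0.1396]
eef_rot: [180.0, -0.2, 1.6]
ft_force: [0.4, 0.4, 1.9]
grip_width: 0.004
clock: 11.03
eef_pos: [0.5519, 0.0369, 0.0972]
eef_rot: [180.0, -0.1, 1.6]
ft_force: [-20.2, -0.5, 60.6]
grip_width: 0.002
```

The lid is on its seat: the tip stopped at z = 0.097 with force rising steeply. Rising straight off, then checking.

```bash
python3 -m crank '{"gripper":[0,0,0,0,0],"offset":[[0,0,-1],[0,0,-3],[0,0,-4],[0,0,-4],[0,0,-4]],"delta_rot":[[0,0,0],[0,0,0],[0,0,0],[0,0,0],[0,0,0]]}'
python3 -m crank '{"gripper":[0,0,0,0,0],"offset":[[-3,0,0],[-3.5,0,0],[-3.5,0,0],[-3,0,0],[0,0,0]],"delta_rot":[[0,0,0],[0,0,0],[0,0,0],[0,0,0],[0,0,0]]}'
python3 - <<'E'
from h import *
p=np.load("p.npy"); out=[]
for c,(x0,y0,x1,y1),s in [("scene",(140,140,300,260),4.5),("side",(180,120,310,260),4.5)]:
    im=camera(c)["color"].copy()[y0:y1,x0:x1]; im=cv2.convertScaleAbs(cv2.resize(im,None,fx=s,fy=s,interpolation=cv2.INTER_CUBIC),alpha=1.8)
    for X in [(-30,43,98),(-30,-43,98),(110,43,98),(110,-43,98)]:
        u=((proj(c,rd(p,X))[0]-[x0,y0]+.5)*s).astype(int); cv2.circle(im,tuple(u),3,(0,0,255),1)
    out.append(cv2.resize(im,(400,int(im.shape[0]*400/im.shape[1]))))
h=max(o.shape[0] for o in out); cv2.imwrite("pics/f.png",np.hstack([cv2.copyMakeBorder(o,0,h-o.shape[0],0,0,0) for o in out])); print(h)
E
```

```text
clock: 11.45
eef_pos: [0.5522, 0.0369, 0.2575]
eef_rot: [180.0, -0.1, 1.6]
ft_force: [1.0, -0.9, 0.4]
grip_width: 0.003
clock: 11.87
eef_pos: [0.4177, 0.0337, 0.2554]
eef_rot: [180.0, 0.1, 1.6]
ft_force: [1.3, 0.3, 0.0]
grip_width: 0.004
430
```

View pics/f.png

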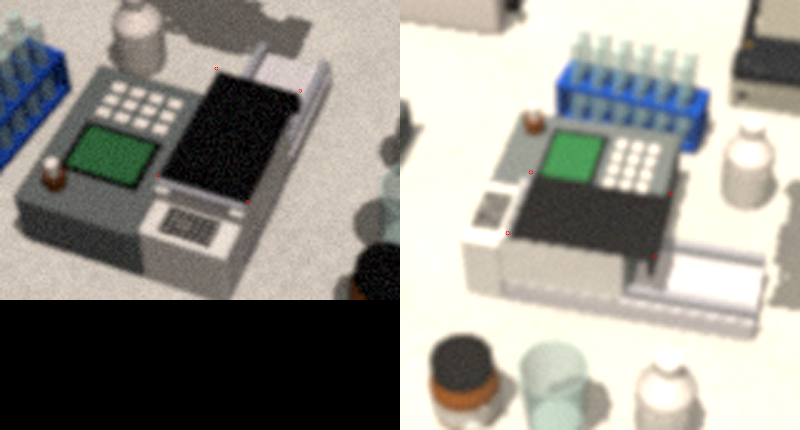

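Both views show the lid flat over the bay. The vial, keypad box, bottles, beaker and jar stand as before, and the arm is clear. Handing in.

```bash
python3 -c "
from bench import *
print(hand_in())"
```

```text
the job is handed in; nothing more can be done
None
```

I pushed the grey carrier home against the back stop, then pushed the lid shut from behind and above, both with closed fingertips. I handed in at about 12 s of the 51 s allowed, and no verdict was reported.

- **Carrier:** The fingers stalled at x = 0.5277 m as the force rose to about 10 N; I had predicted about 0.528 m for fully home. The wrist picture showed the plate where a home carrier should be, within 1–2 mm.
- **Lid:** The fingertips stopped at z = 0.097 m, where a shut lid's outer face should be at 0.098 m. The final press was harder than needed, about 60 N down and 20 N sideways, but below the 120 N wrist limit. I took no second touch after releasing the lid, but both last views show it lying flat.
- **Disagreements:** The first reader fit from the fixed cameras was about 4 mm off sideways, and I corrected it from the wrist picture. In the final scene view the predicted lid corners still sat a few pixels off the real ones. I put that down to calibration and fit error.
- **Everything else:** The vial, the bottles, the beaker, the jar and the rack look unmoved in the last pictures. The tip box lay outside those crops, but the arm never went near it. The yellow look-alike was not touched.

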